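# Open the child-resistant tablet tub in the stockroom

### The job

Open the tub with the red child-resistant cap: push the cap down hard, turn it anticlockwise while holding it down until it comes free, lift it off and set it down right way up in the grey tray. Leave the tubs with the blue and the yellow cap untouched.

Things in the scene. Friction and masses are not known exactly. Their poses are not given: they have to be found in the camera images.
- cap_mid (a point): Red ribbed child-resistant cap, 54 mm across, 44 mm tall, 50 g, locked on a fixed white tub (neck 44 mm wide, shoulder 26 mm below the rim). Point: its centre, half-way up, 137 mm above the counter; z up. Spring: 8 N starts it, 14 N holds it 6 mm down, stop at 9. Pressed 5 to 8 mm it turns anticlockwise (from above): free to lift straight off after 40 degrees, stop at 80: turn it 60.
- tray_in (a point): Centre of the inner floor of the grey open square tray that lies fixed on the counter: 150 mm square outside, 142 mm inside, floor 4 mm thick (this point is on the floor's upper face), walls 14 mm high above the counter and 4 mm thick; x and y run along its sides.
- tub_blue: A look-alike white tub with a blue cap of the same size, fixed in its holder; 90 mm in diameter, 159 mm tall to the top of the cap, holder plate 104 mm square. Origin at the centre of its underside, on the counter. Not to be touched.
- tub_yellow: A look-alike white tub with a yellow cap, otherwise the same as the blue one. Origin at the centre of its underside, on the counter. Not to be touched.
There are look-alikes about, which are no part of the job. Of the things shaped like the part that bears cap_mid, the red one is meant.

How it is judged:
By the outcome, as a careful person would: the job done as asked, in the order asked, and still so for the second after the job is handed in, with the robot touching nothing.
It also fails if it takes over 48 s, if anything falls off the work surface, if the arm or the gripper's body presses on something with over 40 N, if the wrist force passes 120 N, or if a joint passes its speed limit or range.

### The arm

A 7-joint arm with a two-finger parallel gripper is mounted at the origin on the work surface. World frame = base frame: x ahead of the robot, y to its left, z up, the work surface at z = 0. Lengths are in mm, angles in rad, forces in N, time in s.
With the tool pointing down it reaches from about 425 to 875 mm from the base axis. Payload 4.7 kg.
Tool frame: the origin (TCP) lies on the centre line of the jaws, within the pads' length; the fingertips stand manip.nose_length ahead of it and the grasp point (between the pads) is the TCP (manip.nose_length is the distance from the TCP to the fingertips, in mm); z points along the fingers, y is the line along which they close (so a half turn about z gives the same grasp; the last joint's range is limited). The gripper opens to 87 mm and grips with 3 to 60 N. Pads are 19 mm wide; open, the fingers measure 117 mm over their backs; the gripper's body (75 mm by 190 mm) begins 51 mm behind the grasp point.
Start: joints at [1.179, 0.321, -0.07, 1.45, 0.023, 1.371, -0.057], TCP at [256.573, -597.239, 241.587] pointing down, gripper open.
Joint ranges: [-2.86, 2.86], [-0.3, 2.09], [-1.38, 1.24], [0.06, 2.45], [-1.56, 4.7], [0.09, 2.05], [-2.69, 2.69]. Speed limits (rad/s): [2.57, 2.57, 3.14, 3.14, 3.14, 3.14, 3.14].

### API

Orientations are given as a unit quaternion [x, y, z, w].
In Python, from station import monitor, imaging, ticket, manip gives the robot as it stands.
- The arm moves only by the tool arm_command, never from a script. Its argument "moves" is a list of rows, each a list of 4 numbers: the shift along the tool's x, y, z in units of 0.5 m (1.0 is 0.5 m), then the turn about the tool's z in units of 30 degrees (1.0 is 30 degrees). A call has 1 to 8 rows; each row is the pose to reach, as a shift and turn from the pose commanded when the call began, along the tool's axes at that moment; what a row does not reach only later rows make up. A row lasts 1/8 s, in which the tool goes at most 62.5 mm and 10.7 degrees, less where a joint would pass 70% of its speed; a pose out of reach is approached as far as the arm can. A call with a number of a shift or a turn outside -1 to 1 is refused whole. A call with a gripper value outside its range is refused whole. "claw" is the opening, from 0 (shut) to 1 (fully open), set as the call begins (left out, the last holds). The fingers move at their own pace and stop on an object; "grip_force" is the grip in N (left out, the last holds). Time passes only in rows, so rows that repeat a pose let the fingers close. It gives the time, the measured TCP pose, the force, the opening and the grip force at its end, in the units of the state.
- monitor.state(): the state, without advancing time (a new reading comes with each control period).
- imaging.grab_frame(name): name is "scene" or "top" or "wrist"; returns a dict with "pixels" (400x640x3 uint8, red, green, blue), "vfov" (degrees; the focal length in pixels is half the picture's height over the tangent of half this angle, whatever the lens; pixels are square), "cx", "cy" (the principal point, pixels), "rvec" (rotation vector, rad) and "tvec" (3), from world to camera coordinates, as OpenCV has them; the wrist camera has in their place "T_tool_cam" (4x4, takes a point from camera to tool coordinates, whose origin is the TCP and whose axes are the flange's). Camera axes: x right, y down, z forward; pixel columns grow to the right and rows downward; lengths in mm; the calibration is good to about 2 mm. A picture is of the moment at which its call begins: read the wrist's pose just before it. There is no depth.
- ticket.close_job(): hands the job in; it is judged then, once.
The state is a dict: "t": time; "joint_pos": joint angles; "joint_velocities": joint speeds; "tau": joint torques, N m; "tcp_pos": TCP position; "orientation": TCP orientation; "wrist_force": force on the tool from outside, world axes, zero at the start; "moment": the same for the moment, N m; "opening": finger opening in mm; "grasp_force": force on a finger pad.
Only numpy, scipy, OpenCV 4.12 (cv2) and the standard library are available. Lean on these libraries where they do the work, as an engineer would, in place of code of your own. Each camera call takes 0.05 s, during which the arm holds its last target. There are 200 camera calls.

## Working session

There is one attempt and no reset: what is moved stays moved. The work goes in short steps, Python scripts to look and compute and a tool call to move; the robot and the scene stay as the last step left them, time stands still between calls to the robot, and variables do not carry over. Pictures are saved under pics/ and viewed, at most 10 in all, crops included, and the job is handed in when it is done.

Besides the shell and the picture viewer there is one more tool, called after "Call:" by a JSON object that holds its "name" and its "arguments". arm_command: Moves the arm, as the interface text tells. Its arguments: {"type":"object","properties":{"moves":{"type":"array","items":{"type":"array","items":{"type":"number","minimum":-1,"maximum":1}}},"claw":{"type":"number"},"grip_force":{"type":"number"}},"required":["moves"]}

```bash
mkdir -p pics
python3 - <<'E'
from station import monitor, imaging, ticket, manip
import cv2,numpy as np
s=monitor.state()
print({k:np.round(v,3).tolist() for k,v in s.items()}, manip.nose_length)
for n in("scene","top"):
    f=imaging.grab_frame(n); cv2.imwrite(f"pics/{n}0.png",f["pixels"][:,:,::-1])
    print(n,{k:np.round(v,3).tolist() for k,v in f.items() if k!="pixels"})
a=cv2.imread("pics/scene0.png");b=cv2.imread("pics/top0.png")
cv2.imwrite("pics/both.png",cv2.resize(np.vstack([a,b]),(480,600)))
E
```

```text
{'t': 0.0, 'joint_pos': [1.179, 0.322, -0.07, 1.452, 0.023, 1.371, -0.057], 'joint_velocities': [0.001, 0.0, -0.001, 0.001, 0.001, -0.0, 0.0], 'tau': [0.0, -49.129, -0.404, -31.253, -0.064, 0.044, 0.0], 'tcp_pos': [256.345, -596.743, 240.453], 'orientation': [0.979, 0.202, -0.0, -0.001], 'wrist_force': [0.184, -0.102, 0.318], 'moment': [0.043, 0.011, 0.037], 'grasp_force': 0.0, 'opening': 87.181} 19.0
scene {'vfov': 42.067, 'cx': 320.317, 'cy': 203.159, 'rvec': [1.125, 2.45, -0.93], 'tvec': [348.08, -268.696, 1407.221]}
top {'vfov': 50.46, 'cx': 321.045, 'cy': 203.853, 'rvec': [2.147, -2.128, 0.242], 'tvec': [29.414, 577.12, 829.627]}
```

View pics/top0.png

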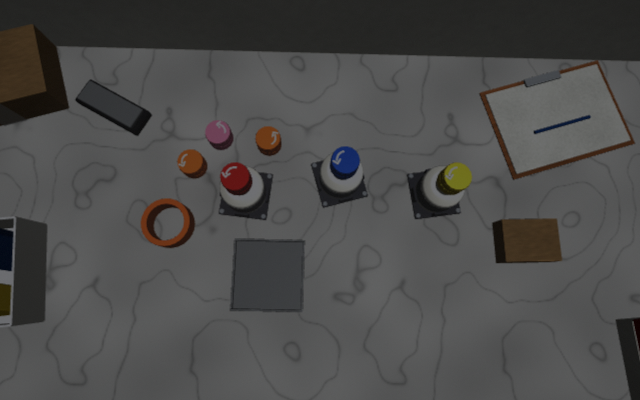

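View pics/scene0.png

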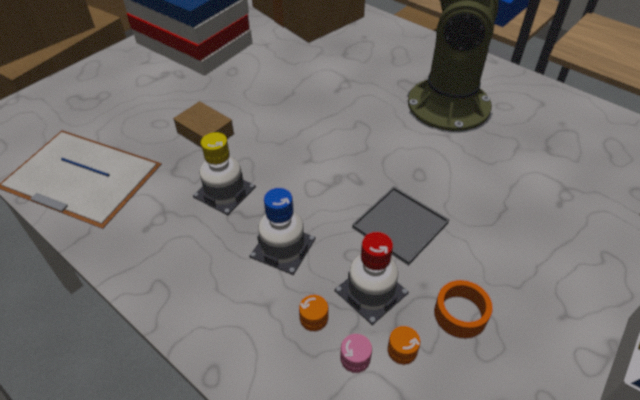

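The top view shows the red cap at about (236,177), blue (345,161), yellow (457,177), and the tray centre at (268,274). The orange and pink loose caps and the ring lie around the red tub. The scene view shows the same layout, with the red cap at about (377,250).

```bash
cat > h.py <<'E'
import cv2,numpy as np
from station import monitor, imaging, ticket, manip
from scipy.spatial.transform import Rotation as R
def K(f):
    h=f["pixels"].shape[0]; F=h/2/np.tan(np.radians(f["vfov"])/2)
    return np.array([[F,0,f["cx"]],[0,F,f["cy"]],[0,0,1.]])
def ray(f,uv,pose=None):
    d=np.linalg.inv(K(f))@[uv[0],uv[1],1]
    if pose is None:
        Rm=cv2.Rodrigues(np.array(f["rvec"],float))[0]; t=np.array(f["tvec"],float)
        return -Rm.T@t, Rm.T@d
    T=np.array(f["T_tool_cam"]); q=R.from_quat(pose["orientation"]).as_matrix()
    return q@T[:3,3]+pose["tcp_pos"], q@T[:3,:3]@d
def plane(f,uv,z,pose=None):
    o,d=ray(f,uv,pose); return o+d*(z-o[2])/d[2]
def blob(f,lo,hi,near=None):
    h=cv2.cvtColor(f["pixels"],cv2.COLOR_RGB2HSV); m=cv2.inRange(h,np.array(lo),np.array(hi))
    c,_=cv2.findContours(m,cv2.RETR_EXTERNAL,cv2.CHAIN_APPROX_NONE); return max(c,key=cv2.contourArea)
E
python3 - <<'E'
from h import *
ft=imaging.grab_frame("top"); fs=imaging.grab_frame("scene")
def cent(c): m=cv2.moments(c); return np.array([m["m10"]/m["m00"],m["m01"]/m["m00"]])
for n,lo,hi in(("red",(0,180,60),(5,255,255)),("blue",(105,150,50),(125,255,255)),("yel",(24,120,60),(34,255,255))):
    f=ft
    if n=="blue": f=dict(ft); p=ft["pixels"].copy(); p[:,:100]=0; f["pixels"]=p
    if n=="yel": f=dict(ft); p=ft["pixels"].copy(); p[:,:100]=0; f["pixels"]=p
    c=blob(f,lo,hi); ct=cent(c); print(n,cv2.boundingRect(c),ct,plane(ft,ct,142).round(1))
    if n=="red":
        c2=blob(fs,lo,hi); cs=cent(c2); print("scene",cv2.boundingRect(c2),cs,plane(fs,cs,140).round(1))
        o1,d1=ray(ft,ct);o2,d2=ray(fs,cs)
        A=np.array([d1,-d2]).T; x=np.linalg.lstsq(A,o2-o1,rcond=None)[0]; print("tri",o1+d1*x[0],o2+d2*x[1])
for uv in((233,239),(304,239),(303,310),(232,310)): print("tray",plane(ft,uv,14).round(1))
for uv in((219,132),(268,139),(191,162),(166,222)): print("loose",plane(ft,uv,40).round(1))
s=monitor.state(); print(R.from_quat(s["orientation"]).as_matrix().round(3), ray(ft,(0,0))[0])
f=imaging.grab_frame("wrist"); print(f["T_tool_cam"],f["vfov"]); cv2.imwrite("pics/w0.png",f["pixels"][:,:,::-1])
E
```

```text
red (221, 163, 29, 27) [236.00819367 177.45139665] [608.5 198.  142. ]
scene (362, 232, 30, 37) [375.91270918 248.47105382] [606.8 194.7 140. ]
tri [608.10694265 197.71055594 143.66739822] [609.10275723 196.11174912 143.64908404]
blue (331, 147, 28, 27) [344.98373984 159.96326408] [646.1  -7.7 142. ]
yel (444, 163, 28, 27) [457.29329775 175.85765125] [ 618.  -223.7  142. ]
tray [506.  220.3  14. ]
tray [507.5  69.3  14. ]
tray [359.7  69.4  14. ]
tray [359.2 215.9  14. ]
loose [735.5 256.3  40. ]
loose [721.5 150.1  40. ]
loose [667.  312.1  40. ]
loose [537.3 355.3  40. ]
[[ 0.919  0.395 -0.001]
 [ 0.395 -0.919  0.001]
 [-0.    -0.001 -1.   ]] [409.98705931  65.39761738 921.87120451]
[[ 6.87517162e-04 -9.62156021e-01 -2.72498291e-01  7.52558432e+01]
 [ 9.99999513e-01  4.68533631e-04  8.68682047e-04 -1.56577346e-01]
 [-7.08133048e-04 -2.72498755e-01  9.62155875e-01 -1.42556595e+02]
 [ 0.00000000e+00  0.00000000e+00  0.00000000e+00  1.00000000e+00]] 59.85406784778799
```

Call:
{"name": "arm_command", "arguments": {"moves": [[0.6375,-0.59,0,0],[0.6375,-0.59,0,0],[0.6375,-0.59,0,0],[0.6375,-0.59,0,0],[0.6375,-0.59,0,0],[0.6375,-0.59,0,0],[0.6375,-0.59,0,0],[0.6375,-0.59,0,0]], "claw": 1, "grip_force": 50}}

```text
t: 1.25
tcp_pos: [435.1, -195.1, 242.0]
orientation: [0.979, 0.206, 0.001, -0.0]
wrist_force: [-0.1, -0.9, 1.0]
opening: 86.8
grasp_force: 0.0
```

Call:
{"name": "arm_command", "arguments": {"moves": [[0.6375,-0.59,0,0],[0.6375,-0.59,0,0],[0.6375,-0.59,0,0],[0.6375,-0.59,0,0],[0.6375,-0.59,0,0],[0.6375,-0.59,0,0],[0.6375,-0.59,0,0],[0.6375,-0.59,0,0]]}}

```text
t: 2.25
tcp_pos: [609.0, 201.7, 240.0]
orientation: [0.979, 0.205, -0.001, -0.002]
wrist_force: [-0.2, -0.2, -0.3]
opening: 86.8
grasp_force: 0.0
```

Run:
```python
from h import *
s=monitor.state(); f=imaging.grab_frame("wrist"); cv2.imwrite("pics/w1.png",f["pixels"][:,:,::-1])
print(s["tcp_pos"],s["joint_pos"],s["t"],R.from_quat(s["orientation"]).as_matrix().round(3))
c=blob(f,(0,180,40),(6,255,255)); print(cv2.boundingRect(c),cv2.fitEllipse(c),cv2.minEnclosingCircle(c))
```

```text
[608.96023875 201.72160016 240.00922148] [ 0.20496405  0.39360325 -0.74099499  1.45423281  0.26122842  1.3966444
 -1.70089199] 2.25 [[ 0.916  0.401 -0.003]
 [ 0.401 -0.916  0.004]
 [-0.001 -0.005 -1.   ]]
(283, 181, 77, 70) ((321.0796203613281, 218.4270477294922), (62.20151901245117, 75.38644409179688), 106.43211364746094) ((320.9635009765625, 213.69863891601562), 38.77068328857422)
```

View pics/w1.png

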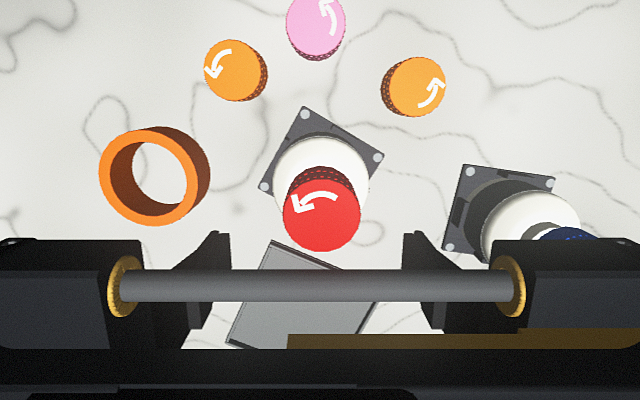

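The wrist view shows the red cap's top face centred near (321.5, 214), about 77 px wide, between the open fingers and clear of the bar at row 268.

Run:
```python
from h import *
s=monitor.state(); f=imaging.grab_frame("wrist")
h=cv2.cvtColor(f["pixels"],cv2.COLOR_RGB2HSV); m=cv2.inRange(h,np.array((0,180,150)),np.array((6,255,255)))
c=max(cv2.findContours(m,0,1)[0],key=cv2.contourArea); hull=cv2.convexHull(c); print(cv2.boundingRect(c))
e=cv2.fitEllipse(hull); print(e)
p=plane(f,e[0],159,s); q=R.from_quat(s["orientation"]).as_matrix()
d=q.T@(p-s["tcp_pos"]); print(p,d, d[:2]/500)
```

```text
(278, 179, 77, 71)
((315.5125732421875, 214.03416442871094), (69.48283386230469, 77.66471862792969), 96.85708618164062)
[608.34346904 198.32302816 159.        ] [-0.59619143 -0.31308714 81.21945624] [-0.00119238 -0.00062617]
```

Call:
{"name": "arm_command", "arguments": {"moves": [[0,0,0.08,0],[0,0,0.16,0],[0,0,0.19,0],[0,0,0.19,0],[0,0,0.19,0]]}}

```text
t: 2.98
tcp_pos: [610.6, 196.4, 148.5]
orientation: [0.98, 0.201, 0.002, 0.0]
wrist_force: [-0.6, -0.2, 0.6]
opening: 87.1
grasp_force: 0.0
```

Call:
{"name": "arm_command", "arguments": {"moves": [[0,0,0,0],[0,0,0,0],[0,0,0,0],[0,0,0,0],[0,0,0,0],[0,0,0,0]], "claw": 0.45, "grip_force": 50}}

```text
t: 3.72
tcp_pos: [609.1, 197.4, 146.6]
orientation: [0.979, 0.202, -0.0, -0.0]
wrist_force: [-1.0, 1.3, 2.2]
opening: 53.1
grasp_force: 50.0
```

Call:
{"name": "arm_command", "arguments": {"moves": [[0,0,0.006,0],[0,0,0.013,0],[0,0,0.013,0],[0,0,0.013,0],[0,0,0.013,0]], "claw": 0.3, "grip_force": 58}}

```text
t: 4.35
tcp_pos: [609.1, 197.4, 142.2]
orientation: [0.979, 0.202, 0.0, -0.0]
wrist_force: [-5.2, 0.1, 10.7]
opening: 53.0
grasp_force: 58.0
```

Call:
{"name": "arm_command", "arguments": {"moves": [[0,0,0.006,0],[0,0,0.006,0],[0,0,0.006,0],[0,0,0.006,0]]}}

```text
t: 4.85
tcp_pos: [609.1, 197.4, 139.7]
orientation: [0.979, 0.202, 0.0, 0.0]
wrist_force: [-6.8, 0.1, 13.0]
opening: 53.1
grasp_force: 58.0
```

Call:
{"name": "arm_command", "arguments": {"moves": [[0,0,0.002,0],[0,0,0.002,0],[0,0,0.002,-0.15],[0,0,0.002,-0.35],[0,0,0.002,-0.6],[0,0,0.002,-0.8],[0,0,0.002,-1],[0,0,0.002,-1]]}}

```text
t: 5.85
tcp_pos: [611.5, 198.2, 139.8]
orientation: [0.894, 0.449, 0.003, 0.0]
wrist_force: [-1.5, 1.6, 14.1]
opening: 52.8
grasp_force: 58.0
```

Call:
{"name": "arm_command", "arguments": {"moves": [[0,0,0,-0.2],[0,0,0,-0.4],[0,0,0,-0.6],[0,0,0,-0.8],[0,0,0,-1],[0,0,0,-1],[0,0,0,-1]]}}

```text
t: 6.72
tcp_pos: [610.6, 199.3, 139.7]
orientation: [0.747, 0.665, 0.003, 0.0]
wrist_force: [-2.4, 3.1, 15.3]
opening: 53.2
grasp_force: 58.0
```

Run:
```python
from h import *
s=monitor.state(); f=imaging.grab_frame("wrist"); cv2.imwrite("pics/w2.png",f["pixels"][:,:,::-1])
print(s["tcp_pos"],s["joint_pos"].__repr__(),s["wrist_force"],s["moment"])
```

```text
[610.58691791 199.27862532 139.67358223] array([ 0.32781389,  0.52713088, -0.91245335,  1.57600953,  0.4321701 ,
        1.24745277, -0.77258862]) [-2.44183948  3.0920856  15.28289246] [ 0.60059832  0.61095012 -0.02377895]
```

View pics/w2.png

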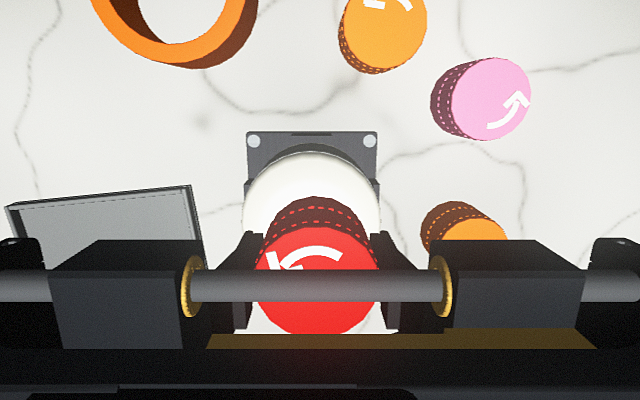

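The arrow has kept its place relative to the gripper: it was upper left before, and is now at about (300,258). So the cap turned the full 60° with the tool, and I can lift straight up.

Call:
{"name": "arm_command", "arguments": {"moves": [[0,0,-0.01,0],[0,0,-0.02,0],[0,0,-0.035,0],[0,0,-0.05,0],[0,0,-0.07,0],[0,0,-0.1,0],[0,0,-0.14,0],[0,0,-0.14,0]]}}

```text
t: 7.78
tcp_pos: [610.5, 197.2, 208.7]
orientation: [0.748, 0.664, 0.002, 0.001]
wrist_force: [0.6, 0.9, -0.8]
opening: 53.1
grasp_force: 58.0
```

Run:
```python
from h import *
f=imaging.grab_frame("scene"); cv2.imwrite("pics/s2.png",f["pixels"][100:380,180:560,::-1])
s=monitor.state()
print(s["tcp_pos"],s["wrist_force"],s["opening"],s["joint_pos"])
q=R.from_quat(s["orientation"]).as_matrix()
d=q.T@(np.array([438,145,s["tcp_pos"][2]])-s["tcp_pos"]); print(d,d/500)
```

```text
[609.91980284 196.84150204 207.3388019 ] [ 0.45426834  0.50327814 -0.44493324] 53.311699684053 [ 0.34520496  0.47366592 -0.94008029  1.49889841  0.38683515  1.36303828
 -0.73932472]
[ -71.69530985 -164.631695     -0.38404412] [-0.14339062 -0.32926339 -0.00076809]
```

View pics/s2.png

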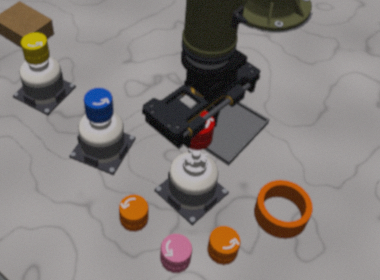

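The crop shows the red cap in the gripper and the bare neck of the tub below it, so the cap is free.

Call:
{"name": "arm_command", "arguments": {"moves": [[-0.143,-0.33,0,0],[-0.143,-0.33,0,0],[-0.143,-0.33,0,0],[-0.143,-0.33,0,0],[-0.143,-0.33,0,0],[-0.143,-0.33,0,0]]}}

```text
t: 8.57
tcp_pos: [438.0, 145.5, 206.0]
orientation: [0.747, 0.665, 0.001, -0.002]
wrist_force: [-0.1, 0.2, -1.5]
opening: 53.3
grasp_force: 58.0
```

Call:
{"name": "arm_command", "arguments": {"moves": [[0,0,0.1,0],[0,0,0.2,0],[0,0,0.27,0],[0,0,0.31,0],[0,0,0.325,0],[0,0,0.325,0],[0,0,0.325,0],[0,0,0.325,0]]}}

```text
t: 9.57
tcp_pos: [437.9, 145.0, 44.3]
orientation: [0.748, 0.664, 0.001, 0.001]
wrist_force: [-1.5, 0.8, -1.0]
opening: 53.1
grasp_force: 58.0
```

Run:
```python
from h import *
s=monitor.state()
print(s["tcp_pos"],s["wrist_force"],s["opening"],s["joint_pos"])
print(R.from_quat(s["orientation"]).as_matrix().round(3))
f=imaging.grab_frame("wrist"); cv2.imwrite("pics/w3.png",f["pixels"][:,:,::-1])
```

```text
[437.89163196 144.97946969  44.32171906] [-1.4571586   0.78080292 -1.0237813 ] 53.144311665028326 [ 0.60516244  0.27409478 -1.05976463  2.08813556  0.29850955  0.93704197
 -0.73603361]
[[ 0.118  0.993  0.002]
 [ 0.993 -0.118 -0.   ]
 [-0.     0.002 -1.   ]]
```

View pics/w3.png

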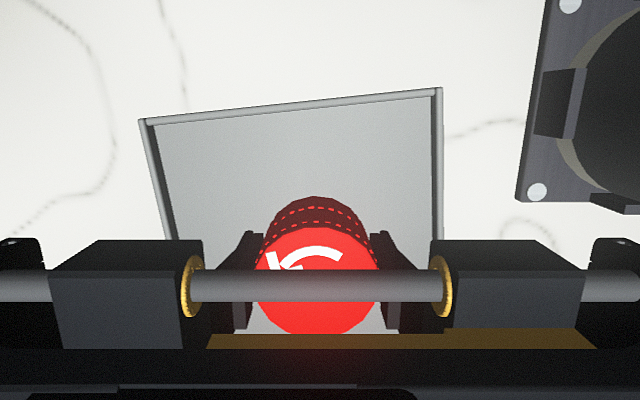

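The cap, centred near (315,280), is inside the tray with its walls at columns 150 and 440. It's about 9 mm above the floor, so I'll lower it gently.

Call:
{"name": "arm_command", "arguments": {"moves": [[0,0,0.008,0],[0,0,0.014,0],[0,0,0.017,0],[0,0,0.017,0],[0,0,0.017,0]]}}

```text
t: 10.25
tcp_pos: [437.0, 144.7, 35.5]
orientation: [0.748, 0.664, -0.001, 0.0]
wrist_force: [-2.9, -1.7, 8.1]
opening: 53.3
grasp_force: 58.0
```

Call:
{"name": "arm_command", "arguments": {"moves": [[0,0,0,0],[0,0,0,0],[0,0,0,0],[0,0,0,0],[0,0,0,0],[0,0,0,0]], "claw": 0.9}}

```text
t: 11.0
tcp_pos: [437.1, 144.9, 35.0]
orientation: [0.748, 0.664, -0.0, 0.0]
wrist_force: [-0.4, -0.1, 0.4]
opening: 77.9
grasp_force: 0.0
```

Call:
{"name": "arm_command", "arguments": {"moves": [[0,0,-0.03,0],[0,0,-0.08,0],[0,0,-0.16,0],[0,0,-0.26,0],[0,0,-0.36,0],[0,0,-0.4,0],[0,0,-0.4,0],[0,0,-0.4,0]]}}

```text
t: 12.0
tcp_pos: [436.5, 144.9, 234.2]
orientation: [0.747, 0.664, -0.001, -0.0]
wrist_force: [0.3, -0.1, -0.0]
opening: 78.4
grasp_force: 0.0
```

Run:
```python
from h import *
s=monitor.state(); f=imaging.grab_frame("wrist"); g=imaging.grab_frame("scene")
print(s["tcp_pos"],s["wrist_force"],s["opening"])
cv2.imwrite("pics/w4.png",np.vstack([cv2.resize(f["pixels"],(480,300)),g["pixels"][100:400,160:640]])[:,:,::-1])
```

```text
[436.47910118 144.86500531 234.22875035] [ 0.25176722 -0.12166186 -0.01508338] 78.38610230624326
```

View pics/w4.png

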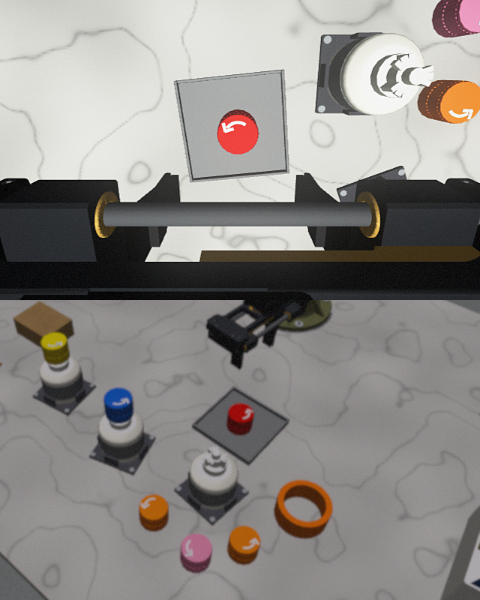

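The red cap stands upright in the middle of the tray, at (238,132) in the upper picture. The tub is open, the gripper is clear, and the blue and yellow tubs have not moved.

```bash
python3 -c "
from station import ticket
print(ticket.close_job())"
```

```text
the job is handed in; nothing more can be done
None
```

The red cap was pressed, turned 60° anticlockwise, lifted off and set right way up in the grey tray, with the blue and yellow tubs untouched; I handed the job in at about 12 s, and no verdict came back.

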